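# Screen in the outlet, dust port held over its inserts

## Task

We are fitting the outlet of the plywood dust box on this bench. Drop the aluminium chip screen into the recess around the opening in the top of the box so that it lies flat and fully home, and let go of it; then pick up the flanged dust port and hold it level, right way up, about 25 mm above the top of the box with its four screw holes lined up over the four brass threaded inserts. Finish while still holding it there, steady and touching neither box nor screen, so that I can run sealant round underneath and start the screws; leave everything else on the bench where it is.

Things in the scene. Friction and masses are not known exactly. Their poses are not given: they have to be found in the camera images.
- dust_box: Plywood dust box fixed to the bench, 220 mm (its x) by 190 mm (its y), 120 mm high. Origin: centre of its underside on the bench; z up. Its flat top has an opening in the middle with four brass threaded inserts, flush with the top, round it. A hose stub sticks out 40 mm from its +x side.
- outlet (a point): Point on the dust box: centre of the 62 x 50 mm opening, at the level of the box's top (120 mm above the bench); axes of the box. Round the opening is a recess 82 mm (x) by 70 mm (y), 6 mm deep, leaving a flat ledge 10 mm wide, 114 mm above the bench, for the chip screen.
- screen: Loose aluminium chip screen, 0.1 to 0.16 kg: barred frame 76 mm (its x) by 64 mm (its y), 6 mm thick, lying flat. Origin: centre of its underside, z up. Gripped by an upright tab in its middle, 36 mm long (x), 10 mm thick (y), from 6 to 22 mm above the underside. 3 mm of play all round in the recess; fits either way round; flush with the box top when home, the tab standing 16 mm proud.
- port: Loose grey dust port, 0.13 to 0.25 kg, lying flange down: flange plate 128 mm (its x) by 96 mm (its y), 5 mm thick; in its centre a round spigot, 50 mm outside diameter, to 48 mm above the underside, its mouth shut with a black plug (solid). Grip it across the outside of the spigot, in any direction. Origin: centre of the flange's underside, z up. Fits either way round (half a turn).
- hole0 (a point): Centre of an 8 mm screw hole through the port's flange, at the underside, at x +54 mm, y +38 mm from the port's origin in its own axes.
- hole1 (a point): Centre of an 8 mm screw hole through the port's flange, at the underside, at x -54 mm, y +38 mm from the port's origin in its own axes.
- hole2 (a point): Centre of an 8 mm screw hole through the port's flange, at the underside, at x -54 mm, y -38 mm from the port's origin in its own axes.
- hole3 (a point): Centre of an 8 mm screw hole through the port's flange, at the underside, at x +54 mm, y -38 mm from the port's origin in its own axes.
- insert0 (a point): Centre of a brass threaded insert (11 mm brass ring, 6 mm thread) in the top of the box, at the top surface, at x +54 mm, y +38 mm from the outlet point in the box's own axes.
- insert1 (a point): Centre of a brass threaded insert (11 mm brass ring, 6 mm thread) in the top of the box, at the top surface, at x -54 mm, y +38 mm from the outlet point in the box's own axes.
- insert2 (a point): Centre of a brass threaded insert (11 mm brass ring, 6 mm thread) in the top of the box, at the top surface, at x -54 mm, y -38 mm from the outlet point in the box's own axes.
- insert3 (a point): Centre of a brass threaded insert (11 mm brass ring, 6 mm thread) in the top of the box, at the top surface, at x +54 mm, y -38 mm from the outlet point in the box's own axes.
- clamp: Bystander: F-clamp lying flat, steel bar 260 mm along its x, jaws reaching 75 mm to its +y, orange handle; under 30 mm high. Origin: under the middle of the bar.
- glue: Bystander: white glue bottle, 60 mm diameter, 170 mm high, upright. Origin: centre of its underside.
- tin: Bystander: black tin, 72 mm diameter, 75 mm high. Origin: centre of its underside.
- brush: Bystander: flat bench brush lying along its x, about 200 x 52 x 18 mm. Origin: on the bench, under the middle.
- offcut: Bystander: wooden offcut, 130 (its x) x 70 x 28 mm. Origin: centre of its underside.
- reducer: Bystander: grey hose reducer, a stepped open tube with no flange, 60 mm diameter below, 44 mm above, 85 mm high. Origin: centre of its underside.
- screw_tray: Bystander: black open tray of screws, 120 (its x) x 90 x 30 mm. Origin: centre of its underside.
- sander: Bystander: round electric sander, 125 mm diameter, 135 mm high, standing on its pad, with a dust stub 100 mm out along its x. Origin: centre of its pad's underside.
There are look-alikes about, which are no part of the job. Several things have the shape of the screen; the one meant has the colours described above.

How it is judged:
On the way:
1. the chip screen lies home in the recess and has been let go (horizontal distance between screen and outlet below 0.0055 m and z of screen in the frame of outlet between -0.009 and -0.004 m and angle between the x axis of screen and the x axis of dust_box, either way round below 0.12 rad and angle between screen's own z axis and vertical below 0.05 rad and contact force between screen and the fingers below 0.1 N and linear speed of screen below 0.02 m/s), for 0.2 s.
At the end, for the whole second after the job is handed in: Screen home in the recess (centre within 5.5 mm, underside 4 to 9 mm below the box top) and let go; the fingers alone hold the port still and level (4 degrees), underside 13 to 37 mm above the box top, every screw hole within 4 mm horizontally of a threaded insert, either way round (horizontal distance between screen and outlet below 0.0055 m and z of screen in the frame of outlet between -0.009 and -0.004 m and angle between the x axis of screen and the x axis of dust_box, either way round below 0.12 rad and angle between screen's own z axis and vertical below 0.05 rad and z of port in the frame of outlet between 0.013 and 0.037 m and angle between port's own z axis and vertical below 0.07 rad and ((horizontal distance between hole0 and insert0 below 0.004 m and horizontal distance between hole1 and insert1 below 0.004 m and horizontal distance between hole2 and insert2 below 0.004 m and horizontal distance between hole3 and insert3 below 0.004 m) or (horizontal distance between hole0 and insert2 below 0.004 m and horizontal distance between hole1 and insert3 below 0.004 m and horizontal distance between hole2 and insert0 below 0.004 m and horizontal distance between hole3 and insert1 below 0.004 m)) and contact force between port and the fingers above 1 N and contact force between each of port, the arm, the fingers and dust_box below 0.1 N and contact force between port and screen below 0.1 N and linear speed of each of port, screen below 0.01 m/s and angular speed of port below 0.1 rad/s); the arm keeps its last pose, push and grip.
It fails at once if a bystander is pushed more than 30 mm from its place or tipped over (distance of any of clamp, glue, tin, brush, offcut, reducer, screw_tray, sander from where it was at the start of the episode above 0.03 m or angle between any of clamp, glue, tin, brush, offcut, reducer, screw_tray, sander's own z axis and vertical above 0.5 rad).
It also fails if it takes over 58 s, if anything falls off the work surface, if the arm or the gripper's body presses on something with over 40 N, if the wrist force passes 120 N, or if a joint passes its speed limit or range.

## Robot

A 6-joint arm with a two-finger parallel gripper is mounted at the origin on the work surface. World frame = base frame: x ahead of the robot, y to its left, z up, the work surface at z = 0. Lengths are in m, angles in rad, forces in N, time in s.
With the tool pointing down it reaches from about 0.25 to 0.775 m from the base axis. Payload 4 kg.
Tool frame: the origin (TCP) lies on the centre line of the jaws, within the pads' length; the fingertips stand 14 mm ahead of it and the grasp point (between the pads) lies 5 mm behind it (robot.tcp_to_tips is the distance from the TCP to the fingertips, in m); z points along the fingers, y is the line along which they close (so a half turn about z gives the same grasp; the last joint's range is limited). The gripper opens to 94 mm and grips with 3 to 60 N. Pads are 16 mm wide; open, the fingers measure 119 mm over their backs; the gripper's body (75 mm by 177 mm) begins 78 mm behind the grasp point.
Start: joints at [-1.318, 0.087, 1.371, -0, 1.684, -0.103], TCP at [0.192, -0.516, 0.22] pointing down, gripper open.
Joint ranges: [-3.1, 3.1], [-0.76, 2.03], [0.27, 2.55], [-1.08, 4.22], [0.17, 2.65], [-2.57, 2.57]. Speed limits (rad/s): [2.79, 2.79, 3.14, 3.14, 3.14, 3.14].

## Interface

Orientations are given as [roll, pitch, yaw] about the fixed x, y, z axes, in that order (R = Rz(yaw) Ry(pitch) Rx(roll)).
In Python, from bench import robot gives the robot as it stands.
- The arm moves only by the tool carry_out, never from a script. Its argument "increments" is a list of rows, each a list of 3 entries, a list of its own where there are three numbers: the closure in counts, from 0 (fully open) to 255 (shut), then the shift along the tool's x, y, z in mm, then the turn about the tool's z in degrees. In form: [[fingers, [dx, dy, dz], twist], ...]. A call has 1 to 8 rows; each row shifts and turns the commanded pose from where the row before left it, along the tool's axes as they then stand; what a row does not reach is not made up. A row lasts 1/10 s, in which the tool goes at most 50 mm and 8.59 degrees, less where a joint would pass 70% of its speed; a pose out of reach is approached as far as the arm can. A call with a gripper value outside its range is refused whole. The fingers move at their own pace and stop on an object; the grip force is fixed at half the most. Time passes only in rows, so rows that do not move let the fingers close. It gives the time, the measured TCP pose, the force, the opening and the grip force at its end, in the units of the state.
- robot.get_obs(): the state, without advancing time (a new reading comes with each control period).
- robot.snapshot(name): name is "scene" or "side" or "wrist"; returns the picture (400x640x3 uint8, blue, green, red); there is no depth.
- robot.get_calibration(name): a dict with "vfov" (degrees; the focal length in pixels is half the picture's height over the tangent of half this angle, whatever the lens; pixels are square), "cx", "cy" (the principal point, pixels), "T" (4x4, takes a point from camera to world coordinates). Camera axes: x right, y down, z forward; pixel columns grow to the right and rows downward; lengths in m; the calibration is good to about 2 mm. A picture is of the moment at which its call begins: read the wrist's pose just before it. get_calibration takes no time and is no camera call; for the wrist camera it gives the pose at the moment of the call.
- robot.close_job(): hands the job in; it is judged then, once.
The state is a dict: "time": time; "joint_positions": joint angles; "qvel": joint speeds; "joint_torque": joint torques, N m; "tool_pos": TCP position; "ee_rot": TCP orientation; "wrist_force": force on the tool from outside, world axes, zero at the start; "wrist_torque": the same for the moment, N m; "width": finger opening in m; "finger_force": force on a finger pad.
Only numpy, scipy, OpenCV 4.12 (cv2) and the standard library are available. Lean on these libraries where they do the work, as an engineer would, in place of code of your own. Each camera call takes 0.05 s, during which the arm holds its last target. There are 200 camera calls.

## Working session

There is one attempt and no reset: what is moved stays moved. The work goes in short steps, Python scripts to look and compute and a tool call to move; the robot and the scene stay as the last step left them, time stands still between calls to the robot, and variables do not carry over. Pictures are saved under pics/ and viewed, at most 10 in all, crops included, and the job is handed in when it is done.

Besides the shell and the picture viewer there is one more tool, called after "Call:" as name(argument=value, ...), one argument or row to a line, values as JSON. carry_out: Moves the arm, as the interface text tells. Its arguments: {"type":"object","properties":{"increments":{"type":"array","items":{"type":"array"}}},"required":["increments"]}

```bash
ls; mkdir -p pics
python3 - <<'E'
from bench import robot
import cv2,numpy as np
a=robot.snapshot("scene");b=robot.snapshot("side")
cv2.imwrite("pics/scene.png",a);cv2.imwrite("pics/side.png",b)
for n in("scene","side","wrist"):
    c=robot.get_calibration(n);print(n,c["vfov"],c["cx"],c["cy"],np.round(c["T"],3).tolist(), [k for k in c])
print(robot.get_obs())
E
```

```text
pics
scene 57.62617675033243 314.11347690857053 201.40080177788624 [[-0.341, 0.789, -0.512, 1.087], [0.94, 0.284, -0.189, 0.262], [-0.004, -0.545, -0.838, 1.169], [0.0, 0.0, 0.0, 1.0]] ['vfov', 'cx', 'cy', 'T']
side 48.182504185720006 325.0085998555021 202.77148303168195 [[0.929, -0.221, 0.296, -0.1], [-0.369, -0.53, 0.763, -1.365], [-0.012, -0.819, -0.574, 1.095], [0.0, 0.0, 0.0, 1.0]] ['vfov', 'cx', 'cy', 'T']
wrist 62.095607524315646 314.0721549159091 198.45394985462121 [[0.347, -0.898, -0.269, 0.27], [-0.938, -0.333, -0.098, -0.487], [-0.002, 0.286, -0.958, 0.384], [0.0, 0.0, 0.0, 1.0]] ['vfov', 'cx', 'cy', 'T']
{'time': 0.1, 'joint_positions': array([-1.31808793e+00,  8.78973406e-02,  1.37206641e+00,  8.58637750e-06,
        1.68358847e+00, -1.03115863e-01]), 'qvel': array([-0.0008469 , -0.00069795, -0.00406388, -0.00086628, -0.00049595,
        0.00078626]), 'joint_torque': array([ 1.75293644e-03, -3.41251230e+01, -3.03302228e+01,  7.17891078e-02,
        3.03757098e-02, -9.32046078e-05]), 'tool_pos': array([ 0.19147671, -0.51511307,  0.21843093]), 'ee_rot': array([-3.13964438e+00, -2.10192548e-04,  3.55825016e-01]), 'wrist_force': array([-0.91022155,  1.47746079,  0.22935786]), 'wrist_torque': array([-0.02313018,  0.03797133,  0.02343749]), 'finger_force': 0.0, 'width': 0.09397915283109962}
```

View pics/scene.png

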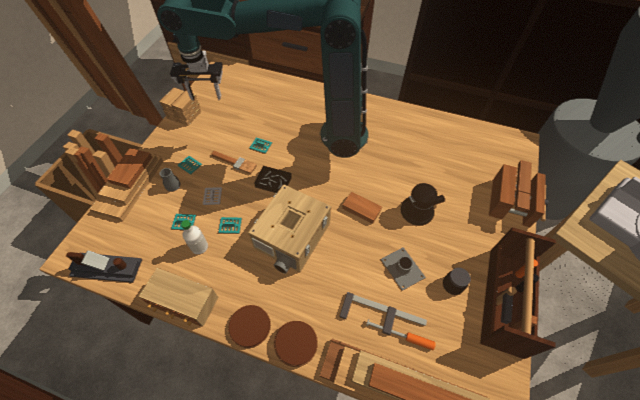

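View pics/side.png

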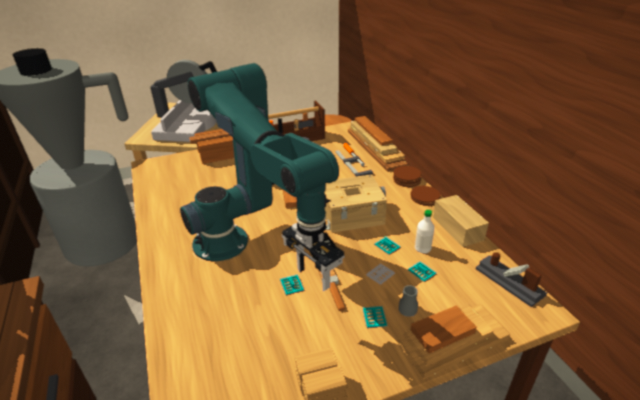

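The scene picture shows the grey screen at about (212,195), with teal look-alikes around it. The port is at (403,267), with its spigot top near (405,260). The box top is centred near (293,215), the glue at (195,237), the reducer at (170,178) and the brush at (233,160).

```bash
cat > h.py <<'E'
from bench import robot
import cv2,numpy as np
from scipy.spatial.transform import Rotation as R
def snap(name):
    c=robot.get_calibration(name); return robot.snapshot(name),c
def ray(c,uv,z):
    uv=np.atleast_2d(uv).astype(float); f=200/np.tan(np.radians(c["vfov"])/2)
    d=np.c_[(uv[:,0]-c["cx"])/f,(uv[:,1]-c["cy"])/f,np.ones(len(uv))]@c["T"][:3,:3].T
    o=c["T"][:3,3]; s=(z-o[2])/d[:,2]; return (o+s[:,None]*d)[:,:2]
def pix(c,P):
    P=np.atleast_2d(P).astype(float); f=200/np.tan(np.radians(c["vfov"])/2)
    q=(P-c["T"][:3,3])@c["T"][:3,:3]; return q[:,:2]/q[:,2:]*f+[c["cx"],c["cy"]]
def move(xy,z,yaw):
    "increments in tool axes (mm, deg): from the measured pose; tool down"
    o=robot.get_obs(); r=R.from_euler("xyz",o["ee_rot"])
    d=r.inv().apply(np.r_[xy,z]-o["tool_pos"])*1000
    t=-(np.degrees(yaw-o["ee_rot"][2])); t=(t+90)%180-90
    print("shift mm",d.round(1),"twist",round(t,2),"| pos",o["tool_pos"].round(4),"rpy",o["ee_rot"].round(4),"t",round(o["time"],2))
E
python3 - <<'E'
from h import *
c=robot.get_calibration("scene")
for n,uv,z in [("screen",(212,195),0),("portflange",(403,270),0),("spigottop",(404,260),.048),("box",(293,215),.12),("glue",(192,250),0),("reducer",(170,188),0),("brush",(233,162),0),("tray",(272,180),0.02),("base",(345,145),0),("sander",(418,215),0),("offcut",(362,207),.02),("box tl",(280,186),.12),("box tr",(331,204),.12),("box bl",(251,232),.12),("box br",(301,255),.12)]:
    print(n,ray(c,uv,z).round(3))
E
```

```text
screen [[ 0.48  -0.385]]
portflange [[0.533 0.379]]
spigottop [[0.52 0.37]]
box [[ 0.522 -0.023]]
glue [[ 0.712 -0.338]]
reducer [[ 0.506 -0.557]]
brush [[ 0.304 -0.383]]
tray [[ 0.347 -0.186]]
base [[0.059 0.025]]
sander [[0.299 0.385]]
offcut [[0.348 0.18 ]]
box tl [[ 0.426 -0.11 ]]
box tr [[0.437 0.084]]
box bl [[ 0.628 -0.128]]
box br [[0.649 0.055]]
```

Call:
carry_out(
  increments=[
    [0, [40, -3, 0], 0],
    [0, [40, -3, 0], 0],
    [0, [40, -3, 0], 0],
    [0, [40, -3, 0], 0],
    [0, [40, -3, 0], 0],
    [0, [40, -3, 0], 0],
    [0, [40, -3, 0], 0],
    [0, [35, -1, 0], 0],
  ],
)

```text
time: 0.9
tool_pos: [0.4807, -0.3838, 0.2188]
ee_rot: [-3.141, 0.0, 0.357]
wrist_force: [-0.0, -0.6, -0.1]
width: 0.0939
finger_force: 0.0
```

Run:
```python
from h import *
o=robot.get_obs();print(o["tool_pos"],o["ee_rot"],o["time"],o["wrist_force"])
a,c=snap("wrist");cv2.imwrite("pics/w1.png",a);np.save("w1.npy",np.array([c["T"]]))
```

```text
[ 0.48069218 -0.38377701  0.2188157 ] [-3.14055706e+00  3.30899668e-04  3.56690034e-01] 0.9 [-0.01279449 -0.63655865 -0.10273099]
```

View pics/w1.png

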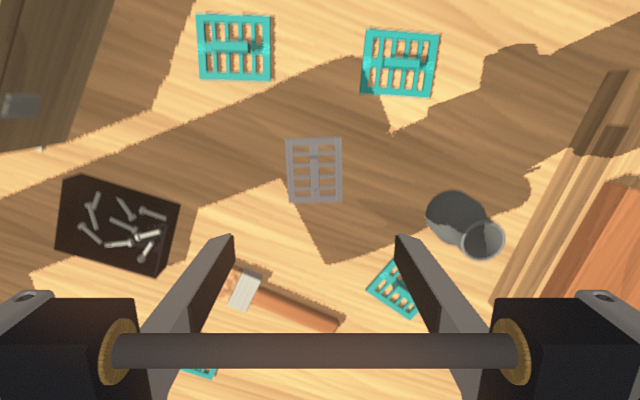

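The wrist view shows the grey barred plate at about (315,170), with corners near (285,139), (341,137), (342,202) and (289,204). I'll check its size, since it looks smaller than the teal ones.

Run:
```python
from h import *
c=robot.get_calibration("wrist")
def side(n,p,z=0.006):
    q=ray(c,p,z);print(n,q.mean(0).round(4),[round(np.linalg.norm(q[i]-q[i-1])*1000,1) for i in range(4)])
side("grey",[(285,139),(341,137),(342,202),(289,204)])
side("teal1",[(197,13),(271,15),(270,80),(199,78)])
side("teal2",[(366,28),(440,32),(432,98),(360,94)])
a=cv2.imread("pics/w1.png");cv2.imwrite("pics/w1c.png",cv2.resize(a[110:230,240:400],None,fx=4,fy=4,interpolation=cv2.INTER_CUBIC))
g=cv2.cvtColor(a,cv2.COLOR_BGR2HSV)
for p in [(287,170),(310,145),(315,170),(341,170),(235,30)]: print(p,g[p[1],p[0]],a[p[1],p[0]])
```

```text
grey [ 0.4888 -0.3801] [np.float64(76.8), np.float64(63.1), np.float64(76.5), np.float64(63.2)]
teal1 [ 0.5829 -0.2551] [np.float64(62.6), np.float64(75.4), np.float64(62.7), np.float64(76.1)]
teal2 [ 0.6291 -0.4236] [np.float64(65.0), np.float64(76.7), np.float64(65.3), np.float64(78.6)]
(287, 170) [ 13  35 153] [132 141 153]
(310, 145) [ 14  22 151] [138 144 151]
(315, 170) [  9  28 148] [132 137 148]
(341, 170) [ 13  42 150] [125 136 150]
(235, 30) [ 18 113 245] [136 202 245]
```

View pics/w1c.png

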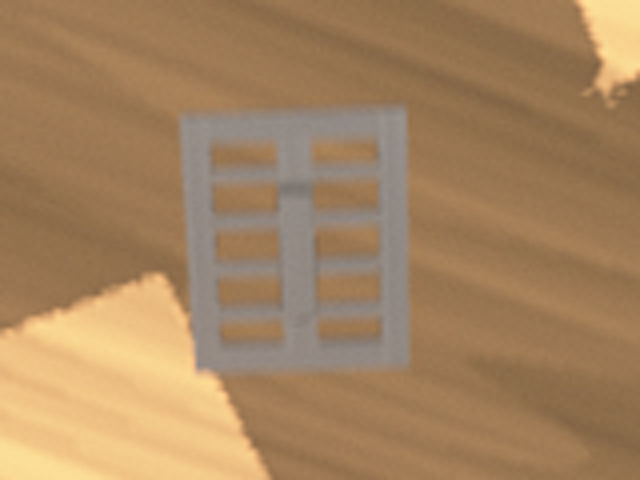

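Its size matches the screen (76 x 63 mm), and the tab runs along the image vertical. I'll fit it by mask and plan the grasp.

```bash
cat >> h.py <<'E'
def rect(c,mask,z,near):
    "largest blob around pixel near, cast on z, as a min-area rectangle"
    cs,_=cv2.findContours(mask,cv2.RETR_EXTERNAL,cv2.CHAIN_APPROX_NONE)
    k=[q for q in cs if cv2.contourArea(q)>150 and cv2.pointPolygonTest(q,near,True)>-12]
    q=max(k,key=cv2.contourArea)[:,0]
    q=cv2.convexHull(q)[:,0]
    (x,y),(w,h),a=cv2.minAreaRect((ray(c,q,z)*1000).astype(np.float32))
    if w<h: w,h,a=h,w,a+90
    a=(a+90)%180-90
    return np.array([x,y])/1000,(w,h),np.radians(a)
E
python3 - <<'E'
from h import *
c=robot.get_calibration("wrist");a=cv2.imread("pics/w1.png");s=cv2.cvtColor(a,cv2.COLOR_BGR2HSV)
m=((s[...,1]<65)&(s[...,2]>90)).astype(np.uint8)*255; m[:120]=0;m[225:]=0;m[:,:260]=0;m[:,370:]=0
xy,wh,th=rect(c,m,.006,(315,170));print(xy,wh,th,np.degrees(th))
move(xy,.25,th)
move(xy,.12,th)
E
```

```text
[ 0.48960297 -0.37918701] (75.87120056152344, 63.745933532714844) 0.39483859873946653 22.62258529663086
shift mm [  5.1  -0.3 -31.9] twist -1.91 | pos [ 0.4851 -0.3812  0.2181] rpy [-3.1395 -0.004   0.3616] t 0.95
shift mm [ 4.6 -0.  98.1] twist -1.91 | pos [ 0.4851 -0.3812  0.2181] rpy [-3.1395 -0.004   0.3616] t 0.95
```

Call:
carry_out(
  increments=[
    [0, [4, 0, 30], -2.0],
    [0, [0, 0, 35], 0],
    [0, [0, 0, 35], 0],
    [0, [0, 0, 0], 0],
  ],
)

```text
time: 1.35
tool_pos: [0.4797, -0.3808, 0.1122]
ee_rot: [-3.129, 0.006, 0.391]
wrist_force: [0.0, -0.1, -0.7]
width: 0.0943
finger_force: 0.0
```

Run:
```python
from h import *
a,c=snap("wrist");cv2.imwrite("pics/w2.png",a);s=cv2.cvtColor(a,cv2.COLOR_BGR2HSV)
m=((s[...,1]<65)&(s[...,2]>90)).astype(np.uint8)*255
p=pix(c,[[.4896,-.3792,.006]])[0];print(p)
w=np.zeros_like(m);x,y=p.astype(int);w[y-75:y+75,x-60:x+60]=255
xy,wh,th=rect(c,m&w,.006,(float(p[0]),float(p[1])));print(xy,wh,th)
# tab top by mask is grey too: use frame only
move(xy,.016,th)
```

```text
[317.76814619 188.86616428]
[ 0.48275177 -0.38320547] (76.64094543457031, 64.4400634765625) 0.3918026283862899
shift mm [ 1.5  2.2 99.9] twist -0.06 | pos [ 0.4811 -0.3823  0.1159] rpy [-3.1344  0.0033  0.3907] t 1.4
```

Call:
carry_out(
  increments=[
    [0, [1, 1, 0], 0],
    [0, [0, 0, 0], 0],
    [0, [0, 0, 0], 0],
  ],
)

```text
time: 1.7
tool_pos: [0.4852, -0.3854, 0.1222]
ee_rot: [3.137, -0.002, 0.391]
wrist_force: [0.1, 0.8, -0.4]
width: 0.0935
finger_force: 0.0
```

Run:
```python
from h import *
for i in range(3):
    a,c=snap("wrist");s=cv2.cvtColor(a,cv2.COLOR_BGR2HSV)
    m=((s[...,1]<65)&(s[...,2]>90)).astype(np.uint8)*255
    p=pix(c,[[.483,-.383,.006]])[0]
    w=np.zeros_like(m);x,y=p.astype(int);w[y-75:y+75,x-60:x+60]=255
    xy,wh,th=rect(c,m&w,.006,(float(p[0]),float(p[1])));print(p,xy,wh,th)
    move(xy,.016,th)
```

```text
[309.49469803 198.73406429] [ 0.48272067 -0.38308789] (76.6266098022461, 64.24048614501953) 0.38882651257861267
shift mm [ -1.5  -3.2 105.7] twist 0.1 | pos [ 0.485  -0.3852  0.1217] rpy [ 3.1381e+00 -1.5000e-03  3.9060e-01] t 1.75
[309.88040643 198.72531017] [ 0.48273987 -0.38308881] (76.5201644897461, 64.24687194824219) 0.38801587963230616
shift mm [ -1.3  -2.9 105.3] twist 0.15 | pos [ 0.4848 -0.385   0.1213] rpy [ 3.1388e+00 -1.2000e-03  3.9070e-01] t 1.8
[310.27320637 198.72672172] [ 0.48274426 -0.38310623] (76.3942642211914, 64.21327209472656) 0.38834807568877994
shift mm [ -1.2  -2.5 104.8] twist 0.13 | pos [ 0.4847 -0.3848  0.1208] rpy [ 3.1395e+00 -9.0000e-04  3.9060e-01] t 1.85
```

Call:
carry_out(
  increments=[
    [60, [-1, -2, 20], 0],
    [120, [0, 0, 20], 0],
    [120, [0, 0, 20], 0],
    [120, [0, 0, 18], 0],
    [120, [0, 0, 10], 0],
    [120, [0, 0, 4], 0],
    [120, [0, 0, 0], 0],
    [120, [0, 0, 0], 0],
  ],
)

```text
time: 2.65
tool_pos: [0.4831, -0.3835, 0.0287]
ee_rot: [3.14, -0.001, 0.391]
wrist_force: [-0.4, -0.2, 0.4]
width: 0.0499
finger_force: 0.0
```

Run:
```python
from h import *
for i in range(4):
    a,c=snap("wrist");move([.4827,-.3831],.023,.388)
print(robot.get_obs()["width"])
```

```text
shift mm [-0.3 -0.6  5.9] twist 0.15 | pos [ 0.4833 -0.3835  0.0289] rpy [ 3.1393e+00 -1.0000e-03  3.9070e-01] t 2.7
shift mm [-0.3 -0.6  5.9] twist 0.15 | pos [ 0.4832 -0.3835  0.0289] rpy [ 3.1394e+00 -9.0000e-04  3.9070e-01] t 2.75
shift mm [-0.3 -0.5  5.7] twist 0.15 | pos [ 0.4832 -0.3835  0.0287] rpy [ 3.1395e+00 -9.0000e-04  3.9070e-01] t 2.8
shift mm [-0.2 -0.4  5.5] twist 0.16 | pos [ 0.483  -0.3833  0.0285] rpy [ 3.1399e+00 -7.0000e-04  3.9070e-01] t 2.85
0.049854875314277895
```

Lined up. Next I go down 5 mm, close, and lift.

Call:
carry_out(
  increments=[
    [120, [0, 0, 5], 0],
    [120, [0, 0, 0], 0],
    [160, [0, 0, 0], 0],
    [230, [0, 0, 0], 0],
    [255, [0, 0, 0], 0],
    [255, [0, 0, 0], 0],
    [255, [0, 0, 0], 0],
    [255, [0, 0, 0], 0],
  ],
)

```text
time: 3.65
tool_pos: [0.4826, -0.3829, 0.0226]
ee_rot: [3.141, -0.0, 0.391]
wrist_force: [-0.4, -0.0, 0.0]
width: 0.0099
finger_force: 30.0
```

Call:
carry_out(
  increments=[
    [255, [0, 0, 0], 0],
    [255, [0, 0, -10], 0],
    [255, [0, 0, -30], 0],
    [255, [0, 0, -40], 0],
    [255, [0, 0, -45], 0],
    [255, [0, 0, -45], 0],
    [255, [0, 0, -20], 0],
    [255, [0, 0, 0], 0],
  ],
)

```text
time: 4.45
tool_pos: [0.4841, -0.3843, 0.2184]
ee_rot: [3.132, -0.004, 0.391]
wrist_force: [-0.5, -0.9, -0.7]
width: 0.0097
finger_force: 30.0
```

Call:
carry_out(
  increments=[
    [255, [0, 0, 0], 6.6],
    [255, [0, 0, 0], 6.6],
    [255, [0, 0, 0], 6.6],
    [255, [-6, -25, 0], 6.6],
    [255, [-8, -40, 0], 0],
    [255, [-8, -45, 0], 0],
    [255, [-8, -45, 0], 0],
    [255, [-10, -45, 0], 0],
  ],
)

```text
time: 5.25
tool_pos: [0.4524, -0.1791, 0.21]
ee_rot: [-3.14, 0.004, -0.071]
wrist_force: [1.2, 0.7, -0.2]
width: 0.0097
finger_force: 30.0
```

Call:
carry_out(
  increments=[
    [255, [-12, -45, 0], 0],
    [255, [-12, -45, 0], 0],
    [255, [-8, -40, 0], 0],
    [255, [-6, -24, 0], 0],
    [255, [0, 0, 0], 0],
    [255, [0, 0, 0], 0],
    [255, [0, 0, 0], 0],
  ],
)

```text
time: 5.95
tool_pos: [0.4264, -0.0258, 0.2115]
ee_rot: [3.141, 0.002, -0.071]
wrist_force: [0.6, -0.5, -0.5]
width: 0.0097
finger_force: 30.0
```

Run:
```python
from h import *
a,c=snap("wrist");cv2.imwrite("pics/w3.png",a);np.save("T3.npy",c["T"])
o=robot.get_obs();print(o["tool_pos"],o["ee_rot"],o["width"],o["time"])
```

```text
[ 0.42656661 -0.02596212  0.21169928] [ 3.14120111e+00  1.35681004e-03 -7.16970436e-02] 0.010030849468941573 6.0
```

View pics/w3.png

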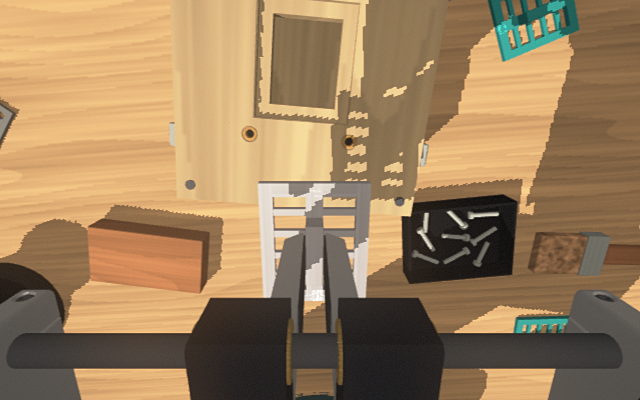

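The near inserts show at (250,134) and (348,142), with the recess above them and the far inserts out of frame. I'll measure these two, then step forward for the far pair.

Call:
carry_out(
  increments=[
    [255, [20, 0, 0], 0],
    [255, [30, 0, 0], 0],
    [255, [20, 0, 0], 0],
    [255, [0, 0, 0], 0],
    [255, [0, 0, 0], 0],
    [255, [0, 0, 0], 0],
  ],
)

```text
time: 6.6
tool_pos: [0.4958, -0.0304, 0.2123]
ee_rot: [3.142, 0.001, -0.071]
wrist_force: [0.7, -0.3, -0.8]
width: 0.0097
finger_force: 30.0
```

```bash
cat >> h.py <<'E'
def dark(a,near,r=9):
    "centroid of the dark thread spot near a pixel"
    u,v=int(round(near[0])),int(round(near[1]));g=cv2.cvtColor(a,cv2.COLOR_BGR2GRAY)[v-r:v+r+1,u-r:u+r+1]
    t=(int(g.min())+int(np.median(g)))/2
    n,l,st,ce=cv2.connectedComponentsWithStats((g<t).astype(np.uint8))
    k=1+np.argmin(np.linalg.norm(ce[1:]-r,axis=1)); return ce[k]+[u-r,v-r],st[k,4]
E
python3 - <<'E'
from h import *
a=cv2.imread("pics/w3.png");c=robot.get_calibration("wrist");c["T"]=np.load("T3.npy")
p=[dark(a,q) for q in [(250,134),(348,142)]];print(p)
q=ray(c,[x[0] for x in p],.12);d=q[0]-q[1];print(q,np.linalg.norm(d))
yaw=np.arctan2(-d[0],d[1]);n=d/np.linalg.norm(d);ex=np.array([n[1],-n[0]])
o=q.mean(0)+.054*ex;print("outlet",o,yaw)
a,c=snap("wrist");cv2.imwrite("pics/w4.png",a);np.save("T4.npy",c["T"])
print("far pred",pix(c,np.r_[[o+.054*ex+s*.038*n for s in(1,-1)]].tolist() and [[*(o+.054*ex+s*.038*n),.12] for s in(1,-1)]))
move(o,.21,yaw)
E
```

```text
[(array([249.35185185, 133.24074074]), np.int32(54)), (array([348.36956522, 141.10869565]), np.int32(46))]
[[ 0.48816821  0.01845955]
 [ 0.47676196 -0.05658639]] 0.07590781000125886
outlet [ 0.53585196 -0.0271777 ] -0.15083579403408273
far pred [[258.84030043  80.40013275]
 [361.98980665  88.98963888]]
shift mm [39.7 -5.9  2.5] twist 4.58 | pos [ 0.4958 -0.0302  0.2125] rpy [ 3.1415e+00  3.0000e-04 -7.0900e-02] t 6.65
```

View pics/w4.png

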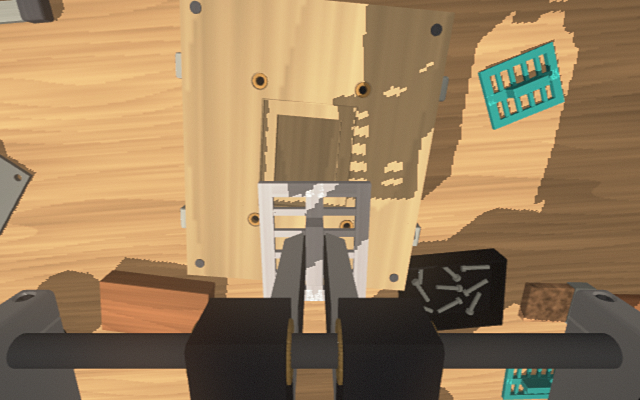

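All four inserts are visible: far pair at (260,81) and (363,90), near pair at (255,219) and (346,226). The held screen's front edge is at row 182, columns 259 to 370.

```bash
cat >> h.py <<'E'
def frame(A,B):
    "rigid fit: A local (n,2) -> B world; returns origin, yaw, residuals"
    r,rs=R.align_vectors(np.c_[B-B.mean(0),np.zeros(len(B))],np.c_[A-A.mean(0),np.zeros(len(A))])
    y=r.as_euler("xyz")[2];o=B.mean(0)-r.apply(np.r_[A.mean(0),0])[:2]
    return o,y,np.linalg.norm(B-(o+r.apply(np.c_[A,np.zeros(len(A))])[:,:2]),axis=1)
L=np.array([[54,38],[-54,38],[-54,-38],[54,-38]])/1000
E
python3 - <<'E'
from h import *
c=robot.get_calibration("wrist");a=cv2.imread("pics/w4.png");c["T"]=np.load("T4.npy")
q=[dark(a,p)[0] for p in [(260,81),(255,219),(346,226),(363,90)]]
B=ray(c,q,.12);print(np.round(q,1).tolist());print(frame(L,B));print(frame(L[[0,1,3]],B[[0,1,3]]))
o=robot.get_obs();zt=o["tool_pos"][2]-.0225+.006
e=ray(c,[(259,182.5),(370,182.5)],zt)
r=R.from_euler("xyz",o["ee_rot"]).inv()
print("front edge in tool mm",[(r.apply(np.r_[x,zt]-o["tool_pos"])*1000).round(1) for x in e])
E
```

```text
[[259.5, 80.5], [254.7, 218.8], [346.4, 225.2], [362.7, 89.5]]
(array([ 0.53576873, -0.02740387]), np.float64(-0.15454061614551828), array([0.00011181, 0.00023929, 0.00043329, 0.00018973]))
(array([ 0.53561247, -0.02738896]), np.float64(-0.15578983249933576), array([2.19331890e-05, 1.15629270e-04, 1.05625527e-04]))
front edge in tool mm [array([ 38.5, -30.1,  16.5]), array([38.4, 32.4, 16.5])]
```

Box fit residuals are below 0.5 mm: outlet at (0.5357, -0.0270), yaw -0.155. The screen sits centred in the grip.

Call:
carry_out(
  increments=[
    [255, [20, -3, 0], 4.8],
    [255, [20, -3, 10], 0],
    [255, [0, 0, 20], 0],
    [255, [0, 0, 13], 0],
    [255, [0, 0, 0], 0],
    [255, [0, 0, 0], 0],
    [255, [0, 0, 0], 0],
    [255, [0, 0, 0], 0],
  ],
)

```text
time: 7.45
tool_pos: [0.5373, -0.0285, 0.1708]
ee_rot: [3.141, -0.002, -0.154]
wrist_force: [0.8, 0.6, -1.6]
width: 0.0095
finger_force: 30.0
```

Run:
```python
from h import *
move([.5357,-.0269],.1375,-.155)
a,c=snap("wrist");cv2.imwrite("pics/w5.png",a);np.save("T5.npy",c["T"])
move([.5357,-.0269],.1375,-.155);print(robot.get_obs()["wrist_force"])
```

```text
shift mm [-1.9 -1.3 33.3] twist 0.07 | pos [ 0.5373 -0.0285  0.1708] rpy [ 3.1415e+00 -2.4000e-03 -1.5380e-01] t 7.45
shift mm [-1.8 -1.3 33.2] twist 0.07 | pos [ 0.5372 -0.0285  0.1707] rpy [ 3.1415e+00 -2.1000e-03 -1.5390e-01] t 7.5
[ 0.49512098  0.30917615 -1.32569488]
```

View pics/w5.png

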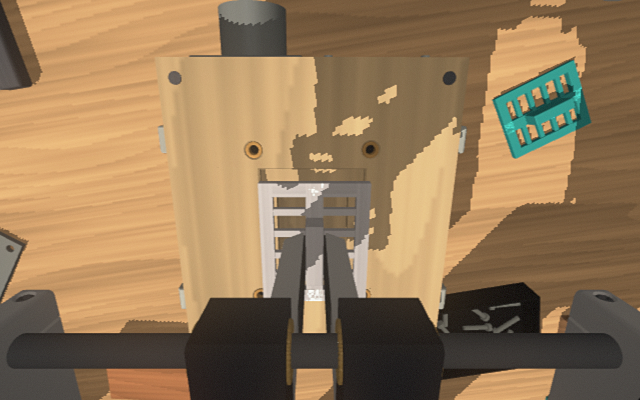

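The far inserts are at (253,149) and (370,149), centred on column 311.5 against the screen's 314.5. That agrees with a shift of about -1.5 mm along tool y.

Call:
carry_out(
  increments=[
    [255, [-2, -1.4, 8], 0],
    [255, [0, 0, 8], 0],
    [255, [0, 0, 5], 0],
    [255, [0, 0, 0], 0],
    [255, [0, 0, 0], 0],
    [255, [0, 0, 0], 0],
    [255, [0, 0, 0], 0],
  ],
)

```text
time: 8.2
tool_pos: [0.5354, -0.0267, 0.1488]
ee_rot: [3.142, -0.001, -0.154]
wrist_force: [-1.0, -0.1, -1.3]
width: 0.0094
finger_force: 30.0
```

Run:
```python
from h import *
move([.5357,-.0269],.1375,-.155)
a,c=snap("wrist");cv2.imwrite("pics/w6.png",a)
p=pix(c,[[.5357+.054*np.cos(.155)+s*.038*np.sin(.155),-.0269-.054*np.sin(.155)+s*.038*np.cos(.155),.12] for s in(1,-1)]);print("pred",p)
q=[dark(a,x)[0] for x in p];print(q,ray(c,q,.12).mean(0)-.054*np.array([np.cos(.155),-np.sin(.155)]))
move([.5357,-.0269],.1375,-.155);print(robot.get_obs()["wrist_force"])
```

```text
shift mm [ 0.4  0.1 11.3] twist 0.07 | pos [ 0.5354 -0.0267  0.1488] rpy [ 3.1415e+00 -8.0000e-04 -1.5380e-01] t 8.2
pred [[248.16653413 151.11417907]
 [377.85151966 151.11740909]]
[array([249.07058824, 150.92941176]), array([378.18309859, 150.36619718])] [ 0.53591661 -0.02729105]
shift mm [ 0.4  0.1 11.4] twist 0.07 | pos [ 0.5354 -0.0267  0.1489] rpy [ 3.1415e+00 -8.0000e-04 -1.5380e-01] t 8.25
[-0.13574508  0.24584619 -0.9091017 ]
```

Aligned. I'll lower the rest of the way while watching the force.

Call:
carry_out(
  increments=[
    [255, [0.4, 0.2, 4], 0],
    [255, [0, 0, 4], 0],
    [255, [0, 0, 2], 0],
    [255, [0, 0, 1], 0],
    [255, [0, 0, 0], 0],
    [255, [0, 0, 0], 0],
  ],
)

```text
time: 8.85
tool_pos: [0.5355, -0.027, 0.1375]
ee_rot: [3.142, -0.0, -0.154]
wrist_force: [0.8, 0.6, -0.9]
width: 0.0095
finger_force: 30.0
```

Call:
carry_out(
  increments=[
    [255, [0, 0, 1], 0],
    [255, [0, 0, 0.5], 0],
    [255, [0, 0, 0], 0],
    [255, [0, 0, 0], 0],
  ],
)

```text
time: 9.25
tool_pos: [0.5357, -0.027, 0.1365]
ee_rot: [3.142, -0.001, -0.154]
wrist_force: [-0.5, 0.7, 1.2]
width: 0.0096
finger_force: 30.0
```

The weight has come off at TCP z 0.1365, so the screen is on the ledge (0.114). Release and lift.

Call:
carry_out(
  increments=[
    [190, [0, 0, 0], 0],
    [150, [0, 0, 0], 0],
    [150, [0, 0, 0], 0],
    [150, [0, 0, 0], 0],
    [150, [0, 0, -10], 0],
    [120, [0, 0, -20], 0],
    [60, [0, 0, -35], 0],
    [0, [-25, 0, -35], 0],
  ],
)

```text
time: 10.05
tool_pos: [0.5115, -0.0234, 0.2366]
ee_rot: [3.141, 0.001, -0.154]
wrist_force: [0.8, 0.0, 1.1]
width: 0.0591
finger_force: 0.0
```

Call:
carry_out(
  increments=[
    [0, [-40, 0, 0], 0],
    [0, [0, 0, 0], 0],
    [0, [0, 0, 0], 0],
    [0, [0, 0, 0], 0],
  ],
)

```text
time: 10.45
tool_pos: [0.4718, -0.0171, 0.236]
ee_rot: [3.141, -0.0, -0.154]
wrist_force: [-0.6, 0.1, 0.1]
width: 0.091
finger_force: 0.0
```

Run:
```python
from h import *
a,c=snap("wrist");cv2.imwrite("pics/w7.png",a);np.save("T7.npy",c["T"])
o=robot.get_obs();print(o["tool_pos"],o["ee_rot"],o["width"],o["time"])
```

```text
[ 0.47185878 -0.01715107  0.23573389] [ 3.14149046e+00  2.56849489e-04 -1.53978572e-01] 0.09287765594892274 10.5
```

View pics/w7.png

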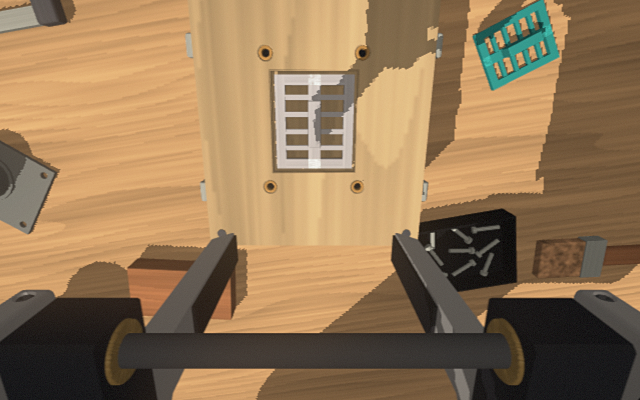

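The screen lies in the recess with even gaps, at (314,121), and the inserts are at (265,53), (362,53), (357,187) and (270,187). The port's flange corner shows at the left edge, near (30,190).

Call:
carry_out(
  increments=[
    [0, [-4, -25, 0], 0],
    [0, [-6, -45, 0], 0],
    [0, [-8, -48, 0], 0],
    [0, [-8, -48, 0], 0],
    [0, [-8, -48, 0], 0],
    [0, [-8, -48, 0], 0],
    [0, [-8, -48, 0], 0],
    [0, [-8, -45, 0], 0],
  ],
)

```text
time: 11.3
tool_pos: [0.4686, 0.3453, 0.2348]
ee_rot: [3.141, 0.001, -0.153]
wrist_force: [-0.0, -0.1, -0.2]
width: 0.0938
finger_force: 0.0
```

Call:
carry_out(
  increments=[
    [0, [-2, -30, 0], 0],
    [0, [0, 0, 0], 0],
    [0, [0, 0, 0], 0],
    [0, [0, 0, 0], 0],
  ],
)

```text
time: 11.7
tool_pos: [0.4714, 0.3717, 0.2354]
ee_rot: [3.14, 0.0, -0.155]
wrist_force: [-0.4, 0.1, -0.0]
width: 0.0944
finger_force: 0.0
```

Run:
```python
from h import *
c=robot.get_calibration("wrist");a=cv2.imread("pics/w7.png");c["T"]=np.load("T7.npy")
q=[dark(a,p)[0] for p in [(265,53),(270,187),(357,187),(362,53)]]
print("outlet",frame(L,ray(c,q,.12)))
s=cv2.cvtColor(a,cv2.COLOR_BGR2HSV);m=((s[...,1]<50)&(s[...,2]>60)).astype(np.uint8)*255
w=np.zeros_like(m);w[66:176,268:360]=255
print("screen",rect(c,m&w,.12,(278.,121.)))
a,c=snap("wrist");cv2.imwrite("pics/w8.png",a);np.save("T8.npy",c["T"])
o=robot.get_obs();print(o["tool_pos"],o["ee_rot"],o["width"],o["time"])
```

```text
outlet (array([ 0.53551455, -0.02739805]), np.float64(-0.15720868186816625), array([6.13571396e-05, 8.77796856e-05, 1.06844095e-04, 1.29303729e-04]))
screen (array([ 0.53566595, -0.02783751]), (75.9808120727539, 64.49170684814453), np.float64(-0.1549500359138078))
[0.47144373 0.37151731 0.23583731] [ 3.14094369e+00  2.59352501e-05 -1.55511446e-01] 0.09422036990270581 11.75
```

View pics/w8.png

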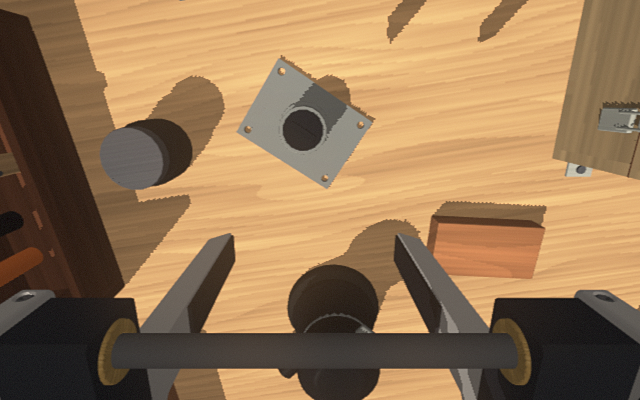

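The screen is home: it measures 0.5 mm from the outlet and its size matches at box-top height. The port's holes show at (282,71), (360,125), (325,178) and (248,129), with the spigot mouth at (303,130).

```bash
cat >> h.py <<'E'
def hole(a,near,r=7):
    "saturated wood spot in the grey flange near a pixel"
    u,v=int(round(near[0])),int(round(near[1]));s=cv2.cvtColor(a,cv2.COLOR_BGR2HSV)[v-r:v+r+1,u-r:u+r+1,1].astype(float)
    t=(s.max()+np.median(s))/2;n,l,st,ce=cv2.connectedComponentsWithStats((s>t).astype(np.uint8))
    k=1+np.argmin(np.linalg.norm(ce[1:]-r,axis=1)); return ce[k]+[u-r,v-r]
E
python3 - <<'E'
from h import *
c=robot.get_calibration("wrist");a=cv2.imread("pics/w8.png");c["T"]=np.load("T8.npy")
q=[hole(a,p) for p in [(282,71),(360,125),(325,178),(248,129)]];print(np.round(q,1).tolist())
B=ray(c,q,.004)
o,y,r=frame(L[[0,1,2,3]],B);print(o,y,r)
o2,y2,r2=frame(L[[1,0,3,2]]*[1,1],B);print(r2)
print("spigot",ray(c,(303,130),.048))
move(o,.16,y);move(o,.16,y+np.pi/2)
E
```

```text
[[281.2, 71.0], [359.9, 124.4], [324.4, 177.5], [247.6, 128.9]]
[0.5250838 0.3745141] 0.8408530424086922 [1.96967082e-04 1.98969822e-04 1.76332356e-04 6.91337872e-05]
[1.96967082e-04 1.98969822e-04 1.76332356e-04 6.91337872e-05]
spigot [[0.52503017 0.3740146 ]]
shift mm [ 52.5 -11.3  75.8] twist -57.09 | pos [0.4714 0.3715 0.2358] rpy [ 3.1409  0.     -0.1555] t 11.75
shift mm [ 52.5 -11.3  75.8] twist 32.91 | pos [0.4714 0.3715 0.2358] rpy [ 3.1409  0.     -0.1555] t 11.75
```

```bash
python3 -c "
from h import *
print(robot.get_obs()['joint_positions'].round(3))
n=np.array([.5251,.3744])
for p,y in[(n,.841)]: move(p,.12,y)
r=R.from_euler('xyz',[np.pi,0,.841]);o=robot.get_obs();print(r.inv().apply(np.r_[n,.12]-o['tool_pos'])*1000)"
```

```text
[ 0.573  0.198  1.214 -0.     1.73   2.299]
shift mm [ 52.6 -11.2 115.8] twist -57.1 | pos [0.4714 0.3715 0.2358] rpy [ 3.1409  0.     -0.1555] t 11.75
[ 37.92208693  38.06862341 115.83731393]
```

Call:
carry_out(
  increments=[
    [0, [25, -5, 0], 0],
    [0, [28, -6, 0], 0],
    [0, [0, 0, 0], -8],
    [0, [0, 0, 0], -8],
    [0, [0, 0, 0], -8],
    [0, [0, 0, 10], -8],
    [0, [0, 0, 20], -8],
    [0, [0, 0, 20], -8],
  ],
)

```text
time: 12.55
tool_pos: [0.5258, 0.374, 0.1866]
ee_rot: [3.141, -0.002, 0.687]
wrist_force: [0.0, 0.1, -0.1]
width: 0.0942
finger_force: 0.0
```

Call:
carry_out(
  increments=[
    [0, [0, 0, 20], -8],
    [0, [0, 0, 20], -1],
    [0, [0, 0, 20], 0],
    [0, [0, 0, 0], 0],
    [0, [0, 0, 0], 0],
    [0, [0, 0, 0], 0],
    [0, [0, 0, 0], 0],
  ],
)

```text
time: 13.25
tool_pos: [0.5259, 0.3756, 0.128]
ee_rot: [3.141, -0.003, 0.841]
wrist_force: [-0.3, 0.6, -0.3]
width: 0.0938
finger_force: 0.0
```

Run:
```python
from h import *
a,c=snap("wrist");cv2.imwrite("pics/w9.png",a)
o=np.array([.5251,.3744]);y=.841
ex=np.array([np.cos(y),np.sin(y)]);ey=np.array([-ex[1],ex[0]])
P=np.array([[*(o+l[0]*ex+l[1]*ey),.004] for l in L]);p=pix(c,P);print(p.round(1).tolist())
ok=[i for i in range(4) if p[i,1]<250];q=[hole(a,p[i],11) for i in ok];print(ok,np.round(q,1).tolist())
B=ray(c,q,.004);print((B-P[ok,:2])*1000)
move(o,.034,y)
```

```text
[[269.8, 136.5], [274.3, 251.0], [353.9, 250.9], [358.0, 136.3]]
[0, 3] [[269.8, 136.2], [357.7, 136.0]]
[[ 0.1304256   0.19044039]
 [-0.031108    0.37299599]]
shift mm [-1.6  0.3 93.7] twist -0.01 | pos [0.5257 0.3756 0.1277] rpy [ 3.1406e+00 -2.6000e-03  8.4080e-01] t 13.3
```

Call:
carry_out(
  increments=[
    [0, [-1.3, 0.2, 20], 0],
    [0, [0, 0, 25], 0],
    [0, [0, 0, 20], 0],
    [0, [0, 0, 15], 0],
    [0, [0, 0, 10], 0],
    [0, [0, 0, 4], 0],
    [0, [0, 0, 0], 0],
    [0, [0, 0, 0], 0],
  ],
)

```text
time: 14.1
tool_pos: [0.525, 0.3747, 0.0331]
ee_rot: [3.141, -0.002, 0.841]
wrist_force: [-0.4, -0.2, 0.0]
width: 0.0941
finger_force: 0.0
```

```bash
python3 -c "
from h import *
move([.5252,.3746],.028,.841);robot.snapshot('wrist');robot.snapshot('wrist');move([.5252,.3746],.028,.841);print(robot.get_obs()['wrist_force'])"
```

```text
shift mm [0.1 0.3 5.1] twist 0.0 | pos [0.525  0.3747 0.0331] rpy [ 3.1409e+00 -1.8000e-03  8.4100e-01] t 14.1
shift mm [0.  0.2 5.3] twist 0.0 | pos [0.525  0.3747 0.0333] rpy [ 3.1408e+00 -2.1000e-03  8.4100e-01] t 14.2
[-0.85169477  0.59540082  0.38377871]
```

Call:
carry_out(
  increments=[
    [0, [0, 0, 5], 0],
    [0, [0, 0, 0], 0],
    [60, [0, 0, 0], 0],
    [110, [0, 0, 0], 0],
    [150, [0, 0, 0], 0],
    [255, [0, 0, 0], 0],
    [255, [0, 0, 0], 0],
    [255, [0, 0, 0], 0],
  ],
)

```text
time: 15.0
tool_pos: [0.5243, 0.3743, 0.027]
ee_rot: [3.141, 0.0, 0.841]
wrist_force: [0.1, -0.3, -0.1]
width: 0.0498
finger_force: 29.2
```

Call:
carry_out(
  increments=[
    [255, [0, 0, 0], 0],
    [255, [0, 0, 0], 0],
    [255, [0, 0, -8], 0],
    [255, [0, 0, -20], 0],
    [255, [0, 0, -35], 0],
    [255, [0, 0, -45], 0],
    [255, [0, 0, -45], 0],
    [255, [0, 0, -35], 0],
  ],
)

```text
time: 15.8
tool_pos: [0.5245, 0.3745, 0.2187]
ee_rot: [3.141, -0.003, 0.841]
wrist_force: [-0.0, -0.2, -1.4]
width: 0.05
finger_force: 30.0
```

```bash
python3 -c "
from h import *
o=robot.get_obs();print(o['tool_pos'],o['width'],o['finger_force'],o['wrist_force'])
# tool shift to 0.5356,-0.0273 in axes at yaw -0.156
r=R.from_euler('xyz',[np.pi,0,-.156]);print(r.inv().apply(np.r_[.5356,-.0273,.23]-o['tool_pos'])*1000)"
```

```text
[0.52452551 0.37452977 0.21872664] 0.04995254144596178 29.999686181545258 [-0.04545502 -0.18463843 -1.39720141]
[ 73.37150564 395.22959663 -11.27335829]
```

Holding the port. Rotate, then carry it over the box.

Call:
carry_out(
  increments=[
    [255, [0, 0, 0], 4],
    [255, [0, 0, 0], 7.5],
    [255, [0, 0, 0], 8],
    [255, [0, 0, 0], 8],
    [255, [0, 0, 0], 8],
    [255, [0, 0, 0], 8],
    [255, [0, 0, 0], 8],
    [255, [0, 0, 0], 5.6],
  ],
)

```text
time: 16.6
tool_pos: [0.5241, 0.3742, 0.2151]
ee_rot: [3.141, 0.0, -0.16]
wrist_force: [0.2, 0.2, -1.5]
width: 0.0494
finger_force: 30.0
```

Call:
carry_out(
  increments=[
    [255, [3, 15, 0], 0],
    [255, [5, 30, 0], 0],
    [255, [7, 38, 0], 0],
    [255, [7, 38, 0], 0],
    [255, [7, 38, 0], 0],
    [255, [7, 38, 0], 0],
    [255, [7, 38, 0], 0],
    [255, [7, 38, 0], 0],
  ],
)

```text
time: 17.4
tool_pos: [0.5306, 0.0943, 0.2153]
ee_rot: [3.141, -0.0, -0.154]
wrist_force: [0.2, -0.2, -0.4]
width: 0.0499
finger_force: 30.0
```

Call:
carry_out(
  increments=[
    [255, [7, 38, 0], 0],
    [255, [7, 38, 0], 0],
    [255, [5, 30, 0], 0],
    [255, [3, 15, 0], 0],
    [255, [0, 0, 0], 0],
    [255, [0, 0, 0], 0],
    [255, [0, 0, 0], 0],
    [255, [0, 0, 0], 0],
  ],
)

```text
time: 18.2
tool_pos: [0.5343, -0.0247, 0.215]
ee_rot: [-3.141, 0.0, -0.153]
wrist_force: [-0.0, 0.7, -0.5]
width: 0.0495
finger_force: 30.0
```

```bash
cat > m.py <<'E'
from h import *
import sys
def meas(name,dz):
    "far holes of the held port, seen at flange top dz below the TCP"
    a,c=snap("wrist");cv2.imwrite(name,a);o=robot.get_obs();r=R.from_euler("xyz",o["ee_rot"])
    W=[r.apply([.054,s*.038,dz])+o["tool_pos"] for s in(-1,1)]
    p=pix(c,W);print("pred px",p.round(1).tolist());return a,c,o,r,p
E
python3 - <<'E'
from m import *
a,c,o,r,p=meas("pics/w10.png",.023)
cv2.imwrite("pics/w10c.png",a[60:360,160:480])
move([.5356,-.0273],.17,-.156);print(o["width"])
E
```

```text
pred px [[246.2, 153.3], [379.6, 153.1]]
shift mm [ 1.6  2.3 45. ] twist 0.15 | pos [ 0.5344 -0.0248  0.215 ] rpy [-3.1414e+00  1.0000e-04 -1.5330e-01] t 18.25
0.04922668634605054
```

View pics/w10.png

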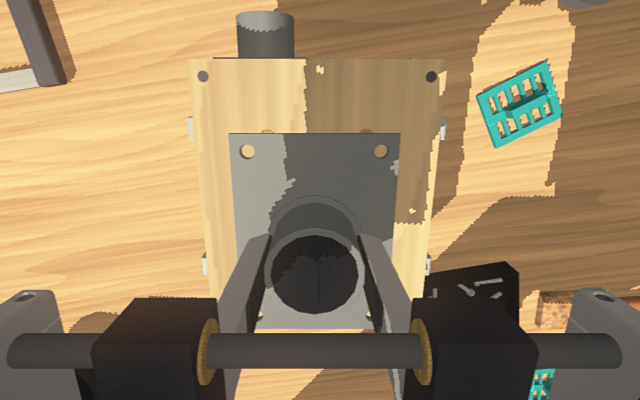

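This is the tenth and last picture. The port is held over the box with its far holes at (247,151) and (381,151), within 2 px of the prediction. From here I go by numbers: locate the holes relative to the tool.

Run:
```python
from m import *
a,c,o,r,p=meas("pics/w11.png",.022)
q=[hole(a,(247.5,151.5),9),hole(a,(380.5,151),9)];print(np.round(q,1).tolist())
z=o["tool_pos"][2]-.022
W=ray(c,q,z);H=np.array([r.inv().apply(np.r_[w,z]-o["tool_pos"])[:2]*1000 for w in W]);print("holes in tool mm",H.round(1).tolist())
d=W[0]-W[1];n=d/np.linalg.norm(d);ex=np.array([n[1],-n[0]]);print(np.linalg.norm(d))
pc=W.mean(0)-.054*ex;yaw=np.arctan2(ex[1],ex[0]);print("port",pc,yaw)
e=np.array([.5356,-.0273])-pc;print("shift",(r.inv().apply(np.r_[e,0])*1000).round(2),"twist",np.degrees(yaw+.156),"tilt",o["ee_rot"])
```

```text
pred px [[245.9, 153.5], [380.1, 153.4]]
[[247.3, 150.9], [380.5, 150.4]]
holes in tool mm [[55.5, -37.1], [55.7, 38.1]]
0.07525482172077373
port [ 0.53586848 -0.02590742] -0.15061330250337293
shift [-0.05  1.42 -0.  ] twist 0.30863503207041704 tilt [-3.14149931e+00  1.30319564e-06 -1.53604479e-01]
```

Call:
carry_out(
  increments=[
    [255, [0, 1.4, 10], 0.3],
    [255, [0, 0, 15], 0],
    [255, [0, 0, 12], 0],
    [255, [0, 0, 6], 0],
    [255, [0, 0, 0], 0],
    [255, [0, 0, 0], 0],
    [255, [0, 0, 0], 0],
    [255, [0, 0, 0], 0],
  ],
)

```text
time: 19.1
tool_pos: [0.5346, -0.0276, 0.1728]
ee_rot: [3.142, -0.002, -0.161]
wrist_force: [0.4, 0.2, -1.1]
width: 0.0497
finger_force: 30.0
```

Call:
carry_out(
  increments=[
    [255, [0, 0, 0], 0],
    [255, [0, 0, 0], 0],
    [255, [0, 0, 0], 0],
    [255, [0, 0, 0], 0],
    [255, [0, 0, 0], 0],
  ],
)

```text
time: 19.6
tool_pos: [0.5341, -0.0275, 0.172]
ee_rot: [3.142, -0.0, -0.161]
wrist_force: [0.2, -0.2, -1.1]
width: 0.0491
finger_force: 30.0
```

Run:
```python
from m import *
a,c,o,r,p=meas("pics/w12.png",.022)
q=[hole(a,(x[0],x[1]-3),9) for x in p];print(np.round(q,1).tolist())
z=o["tool_pos"][2]-.022
W=ray(c,q,z);H=np.array([r.inv().apply(np.r_[w,z]-o["tool_pos"])[:2]*1000 for w in W]);print("holes in tool mm",H.round(1).tolist())
d=W[0]-W[1];n=d/np.linalg.norm(d);ex=np.array([n[1],-n[0]]);print(np.linalg.norm(d))
pc=W.mean(0)-.054*ex;yaw=np.arctan2(ex[1],ex[0]);print("port",pc,yaw)
e=np.array([.5356,-.0273])-pc;print("shift",(r.inv().apply(np.r_[e,0])*1000).round(2),"twist",np.degrees(yaw+.156))
for k in("time","tool_pos","ee_rot","qvel","wrist_force","width","finger_force"):print(k,np.round(o[k],4))
# side check: port flange edges vs box, tilt of front edge
g=cv2.cvtColor(a,cv2.COLOR_BGR2GRAY)
```

```text
pred px [[245.6, 153.6], [379.8, 153.4]]
[[247.3, 150.6], [380.4, 150.4]]
holes in tool mm [[55.7, -36.9], [55.7, 38.3]]
0.07518342009329591
port [ 0.53571254 -0.02842867] -0.16000944172006806
shift [-0.29 -1.1  -0.  ] twist -0.22972408876357328
time 19.65
tool_pos [ 0.5341 -0.0275  0.1719]
ee_rot [ 3.1415  0.     -0.1608]
qvel [-0.0006 -0.0016 -0.0006  0.0008  0.001   0.0007]
wrist_force [-0.0166 -0.4932 -2.1511]
width 0.0495
finger_force 29.9997
```

Call:
carry_out(
  increments=[
    [255, [0.1, -0.8, 0], -0.2],
    [255, [0, 0, 0], 0],
    [255, [0, 0, 0], 0],
    [255, [0, 0, 0], 0],
    [255, [0, 0, 0], 0],
    [255, [0, 0, 0], 0],
    [255, [0, 0, 0], 0],
    [255, [0, 0, 0], 0],
  ],
)

```text
time: 20.45
tool_pos: [0.5343, -0.0267, 0.172]
ee_rot: [3.142, 0.0, -0.157]
wrist_force: [0.0, -0.1, -1.1]
width: 0.0495
finger_force: 30.0
```

Run:
```python
from m import *
a,c,o,r,p=meas("pics/w13.png",.022)
q=[hole(a,(x[0],x[1]-3),9) for x in p]
z=o["tool_pos"][2]-.022;W=ray(c,q,z)
d=W[0]-W[1];n=d/np.linalg.norm(d);ex=np.array([n[1],-n[0]])
pc=W.mean(0)-.054*ex;yaw=np.arctan2(ex[1],ex[0])
e=np.array([.5356,-.0273])-pc;s=(r.inv().apply(np.r_[e,0])*1000).round(2);t=np.degrees(yaw+.156)
print("shift",s,"twist",t,o["tool_pos"],o["ee_rot"],o["qvel"].round(4),o["wrist_force"],o["finger_force"],o["time"])
if np.abs(s).max()<1.6 and abs(t)<1 and abs(o["tool_pos"][2]-.172)<.004 and o["finger_force"]>20: print(robot.close_job())
```

```text
pred px [[245.6, 153.6], [379.8, 153.4]]
shift [-0.39 -0.31 -0.  ] twist -0.014491087408159374 [ 0.53437993 -0.02671353  0.17197921] [ 3.14151063e+00 -5.91179547e-05 -1.57353709e-01] [-0.0018  0.0009 -0.0017 -0.0021  0.001   0.0003] [ 0.8611337   0.72454169 -1.57258828] 29.999662041664124 20.5
the job is handed in; nothing more can be done
None
```

I handed the job in at 20.5 s: the chip screen is home in the recess and let go, and the port is held level about 25 mm above the box, its holes lined up over the inserts to within about 1 mm by my last camera measurement (no verdict came back).

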